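Dry-fit a stepped reducer on a floor flange

TASK

Dry-fit the stepped reducer on the round steel floor flange, one piece at a time from the bottom up: stand the plain round coupling over the flange's stub, then set the large hexagon bush into the coupling, then the small hexagon bush into the large one, and last the square-headed plug into the small bush. Every piece must end upright, fully home on the one below, and let go; leave the tee, the elbow and the pipe nipple where they lie.

Things in the scene. Friction and masses are not known exactly. Their poses are not given: they have to be found in the camera images.
- flange_seat (a point): Grey steel floor flange, fixed to the bench: disc 96 mm across, 10 mm thick, four dark bolt holes; in the middle an upright hollow stub 16 mm high (41 mm across for its lower 8 mm, tapering to 32 mm at the top). This point is on the axis, on the disc's top face, 10 mm above the bench; z up. The coupling rests on this face, around the stub.
- coupling_mid (a point): Coupling: plain round brass tube standing on end, open at both ends, 58 mm outside, 46 mm inside, 45 mm high, about 0.3 kg. This point is its centre, on the axis, 22.5 mm above its foot; z up along the axis. It is the same either way up and at any yaw.
- bush_large_mid (a point): Large hexagon bush, brass, 38 mm high, 0.2 kg, on its round spigot: 16 mm high, 32 mm across at the foot, 42 mm from 11 mm up. Hexagon head 22 mm high, 54 mm across flats, hole 36 mm. Spigot enters the coupling, head rests on its rim; grip the head only, above its underside. Point: on the axis, 19 mm above the foot, 3 mm above the head's underside; z up; flats face x, -x and every 60 degrees.
- bush_small_mid (a point): Small hexagon bush, brass, 38 mm high, 0.14 kg, on its round spigot: 16 mm high, 23 mm across at the foot, 32 mm from 11 mm up. Hexagon head 22 mm high, 44 mm across flats, hole 26 mm. Spigot enters the large bush, head rests on its top; grip the head only, above its underside. Point: on the axis, 19 mm above the foot, 3 mm above the head's underside; z up; flats face x, -x and every 60 degrees.
- plug_mid (a point): Square-headed plug, brass, 40 mm high, 0.1 kg: round spigot 14 mm high (17 mm across at the foot, 22 mm from 9 mm up), collar 34 mm across, 4 mm thick, then a square head 26 mm wide, 22 mm high. Spigot enters the small bush, collar rests on its top; grip the square. Point: on the axis, 20 mm above the foot, 2 mm above the collar's top; z up; the square's sides face x and y.
- tee_mid (a point): Brass tee lying flat, 68 mm long, 36 mm high, with a side branch 32 mm long; not to be moved. This point is where its branches meet, 18 mm above the bench; run along x, branch along +y.
- elbow_mid (a point): Brass elbow lying flat, two legs 38 mm long at a right angle along +x and +y, 36 mm high; not to be moved. This point is 10 mm along x and 10 mm along y from the corner where the legs' axes meet, 18 mm above the bench.
- nipple_mid (a point): Brass pipe nipple lying down, 100 mm long, 24 mm across, with a hexagon 30 mm across flats in the middle; not to be moved. This point is its centre, 15 mm above the bench; x along its length.

How it is judged:
By the outcome, as a careful person would: the job done as asked, in the order asked, and still so for the second after the job is handed in, with the robot touching nothing.
It also fails if it takes over 115 s, if anything falls off the work surface, if the arm or the gripper's body presses on something with over 40 N, if the wrist force passes 120 N, or if a joint passes its speed limit or range.

ROBOT

A 6-joint arm with a two-finger parallel gripper is mounted at the origin on the work surface. World frame = base frame: x ahead of the robot, y to its left, z up, the work surface at z = 0. Lengths are in m, angles in rad, forces in N, time in s.
With the tool pointing down it reaches from about 0.35 to 0.975 m from the base axis. Payload 7.1 kg.
Tool frame: the origin (TCP) lies at the centre of the arm's flange, where the gripper is bolted on; the fingertips stand 182 mm ahead of it and the grasp point (between the pads) lies 163 mm ahead of it; x points along the fingers, y is the direction in which the jaws open and shut, and the axes are right-handed (so a half turn about x gives the same grasp; the last joint's range is limited). The gripper opens to 88 mm and grips with 3 to 60 N. Pads are 20 mm wide; open, the fingers measure 115 mm over their backs; the gripper's body (75 mm by 178 mm) begins 61 mm behind the grasp point.
Start: joints at [1.109, 0.423, 1.63, -0, 1.089, -0.019], TCP at [0.268, 0.565, 0.405] pointing down, gripper open.
Joint ranges: [-3, 3], [-0.9, 2.11], [0.09, 2.58], [-1.31, 4.45], [0.11, 2.69], [-2.54, 2.54]. Speed limits (rad/s): [2.39, 2.39, 3.01, 3.14, 3.14, 3.14].

INTERFACE

Orientations are given as a unit quaternion [w, x, y, z].
In Python, from bench import * gives the robot as it stands.
- The arm moves only by the tool apply_moves, never from a script. Its argument "rows" is text: rows parted by semicolons, each of 7 numbers parted by spaces: the shift along the world's x, y, z in m, then the turn, a rotation vector about the world's x, y, z in degrees, then the opening, from 0 (shut) to 1 (fully open). In form: dx dy dz wx wy wz fingers; .... A call has 1 to 20 rows; each row is the pose to reach, as a shift and turn from the pose measured when the call began; what a row does not reach only later rows make up. A row lasts 1/8 s, in which the tool goes at most 62.5 mm and 10.7 degrees, less where a joint would pass 70% of its speed; a pose out of reach is approached as far as the arm can. A call with a gripper value outside its range is refused whole. The fingers move at their own pace and stop on an object; the grip force is fixed at half the most. Time passes only in rows, so rows that repeat a pose let the fingers close. It gives the time, the measured TCP pose, the force and the opening at its end, in the units of the state.
- get_obs(): the state, without advancing time (a new reading comes with each control period).
- capture(name): name is "side" or "top"; returns the picture (384x512x3 uint8, red, green, blue); there is no depth.
- camera_info(name): a dict with "camera_matrix" (3x3 intrinsics, pixels), "pose" (4x4, takes a point from camera to world coordinates). Camera axes: x right, y down, z forward; pixel columns grow to the right and rows downward; lengths in m; the calibration is good to about 2 mm. A picture is of the moment at which its call begins. camera_info takes no time and is no camera call.
- close_job(): hands the job in, once; it reports no verdict.
The state is a dict: "clock": time; "joint_pos": joint angles; "joint_vel": joint speeds; "joint_torque": joint torques, N m; "position": TCP position; "ee_rot": TCP orientation; "ft_force": force on the tool from outside, world axes, zero at the start; "moment": the same for the moment, N m; "opening": finger opening in m.
Only numpy, scipy, OpenCV 4.12 (cv2) and the standard library are available. Lean on these libraries where they do the work, as an engineer would, in place of code of your own. Each camera call takes 0.05 s, during which the arm holds its last target. There are 200 camera calls.

## Working session

There is one attempt and no reset: what is moved stays moved. The work goes in short steps, Python scripts to look and compute and a tool call to move; the robot and the scene stay as the last step left them, time stands still between calls to the robot, and variables do not carry over. Pictures are saved under pics/ and viewed, about 12 in all and at most 16, crops included, and the job is handed in when it is done.

Besides the shell and the picture viewer there is one more tool, called after ">>>" as a command line: name --argument value ..., lists and objects as JSON in quotes. apply_moves: Moves the arm, as the interface text tells. Its arguments: {"type":"object","properties":{"rows":{"type":"string"}},"required":["rows"]}

```bash
mkdir -p pics; python3 - <<'E'
from bench import *
import cv2
for n in("top","side"):
    cv2.imwrite(f"pics/{n}0.png",cv2.resize(capture(n)[:,:,::-1],(800,600),interpolation=cv2.INTER_CUBIC))
    c=camera_info(n);print(n,c)
o=get_obs();print(o)
E
```

```text
top {'camera_matrix': array([[404.01699632,   0.        , 254.69119197],
       [  0.        , 404.01699632, 194.44942617],
       [  0.        ,   0.        ,   1.        ]]), 'pose': array([[ 2.72388233e-02, -9.75364320e-01,  2.18912061e-01,
         3.07985243e-01],
       [-9.99628919e-01, -2.66357759e-02,  5.70608124e-03,
         3.24014311e-03],
       [ 2.65384555e-04, -2.18986254e-01, -9.75727908e-01,
         9.03099602e-01],
       [ 0.00000000e+00,  0.00000000e+00,  0.00000000e+00,
         1.00000000e+00]])}
side {'camera_matrix': array([[442.96297428,   0.        , 262.46900083],
       [  0.        , 442.96297428, 187.65821377],
       [  0.        ,   0.        ,   1.        ]]), 'pose': array([[-0.9849353 , -0.1265018 ,  0.11789723,  0.37500797],
       [-0.17283062,  0.74245821, -0.64721355,  0.64149235],
       [-0.00566009, -0.65783972, -0.75313669,  0.81507539],
       [ 0.        ,  0.        ,  0.        ,  1.        ]])}
{'clock': 0.1, 'joint_pos': array([ 1.10899831e+00,  4.23726061e-01,  1.63060474e+00, -1.19800960e-05,
        1.08857626e+00, -1.90344232e-02]), 'joint_vel': array([-1.66155502e-04, -3.63269436e-05, -2.39110662e-03,  6.11502262e-04,
        1.52852813e-03, -9.01217999e-04]), 'joint_torque': array([ 2.40292766e-04, -5.45616961e+01, -2.74327111e+01,  6.45910366e-02,
        1.88912993e-02, -4.69484019e-05]), 'position': array([0.26765933, 0.56450817, 0.40400669]), 'ee_rot': array([ 0.68974309,  0.15481083,  0.68995711, -0.15571532]), 'ft_force': array([ 0.20471145, -0.54155869,  1.0276706 ]), 'moment': array([ 0.01024356, -0.01514131, -0.02775618]), 'opening': 0.08773777411509169}
```

View pics/top0.png

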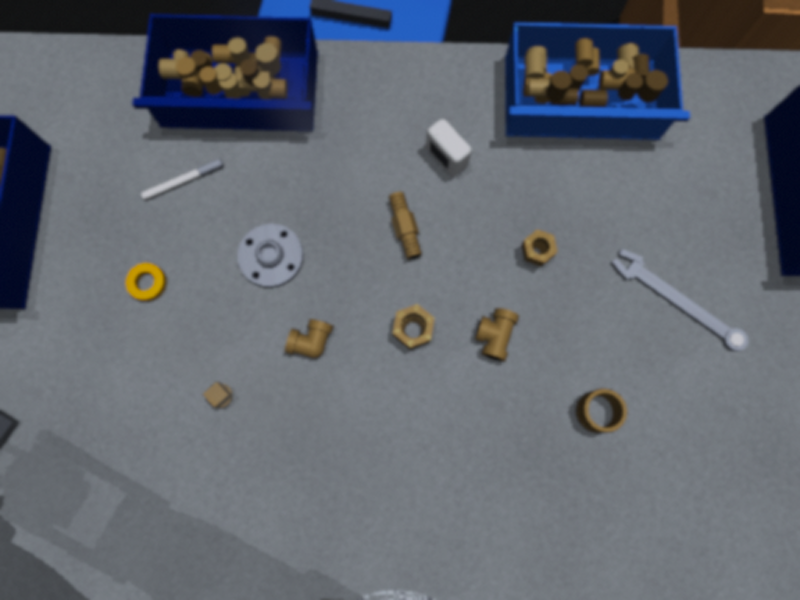

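View pics/side0.png

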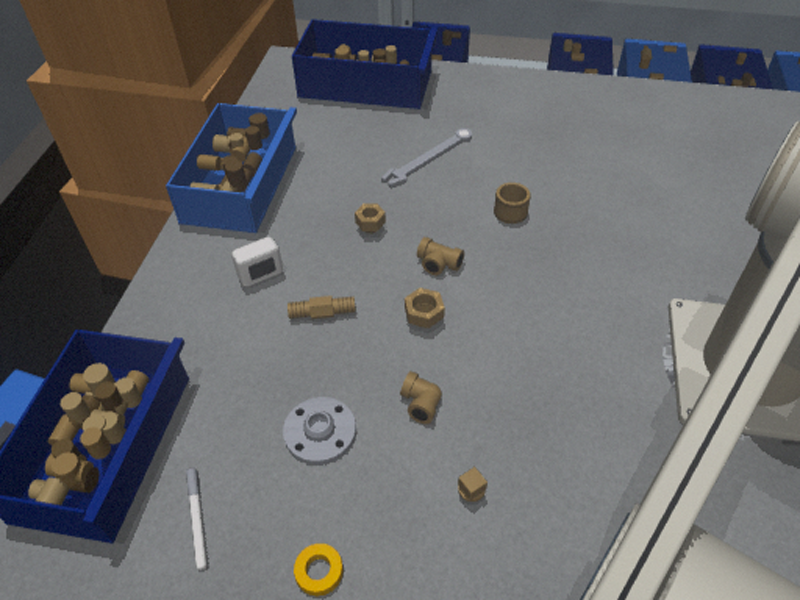

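```bash
cat > h.py <<'E'
from bench import *
import cv2, numpy as np
C={n:camera_info(n) for n in("top","side")}
def proj(n,P):
    P=np.atleast_2d(P).astype(float);K,T=C[n]["camera_matrix"],C[n]["pose"]
    q=(P-T[:3,3])@T[:3,:3]@K.T
    return q[:,:2]/q[:,2:]
def back(n,uv,z):
    K,T=C[n]["camera_matrix"],C[n]["pose"]
    d=T[:3,:3]@np.linalg.solve(K,[*uv,1]);o=T[:3,3]
    return (o+d*(z-o[2])/d[2])[:2]
def ring(xy,z,r,n=48,a0=0):
    a=np.arange(n)*2*np.pi/n+a0
    return np.c_[xy[0]+r*np.cos(a),xy[1]+r*np.sin(a),0*a+z]
def hexa(xy,z,af,yaw): return ring(xy,z,af/2/np.cos(np.pi/6),6,np.radians(yaw)+np.pi/6)
def sq(xy,z,w,yaw): return ring(xy,z,w/2*2**.5,4,np.radians(yaw)+np.pi/4)
def tile(n,img,c,outl,half=26,s=5):
    c=np.round(c).astype(int);x0,y0=c-half
    t=cv2.resize(img[max(y0,0):y0+2*half,max(x0,0):x0+2*half],(2*half*s,)*2,interpolation=cv2.INTER_CUBIC)
    for o in outl:
        p=((proj(n,o)-[x0,y0]+.5)*s-.5)
        cv2.polylines(t,[np.round(p*8).astype(int)],True,(0,255,0),1,cv2.LINE_AA,3)
    for k in range(0,2*half,10):
        cv2.putText(t,str(x0+k),(k*s,8),0,.3,(255,255,255));cv2.putText(t,str(y0+k),(0,k*s+8),0,.3,(255,255,255))
    return t
def sheet(n,items,fn):
    img=capture(n)[:,:,::-1].copy();T=[tile(n,img,c,o) for c,o in items]
    while len(T)%3:T.append(np.zeros_like(T[0]))
    cv2.imwrite(fn,np.vstack([np.hstack(T[i:i+3]) for i in range(0,len(T),3)]))
def model(k,xy,yaw=0,z=0):
    if k=="flange":return [ring(xy,.01,.048),ring(xy,.026,.016)]
    if k=="coup":return [ring(xy,z+.045,.029),ring(xy,z+.045,.023),ring(xy,z,.029)]
    if k=="large":return [hexa(xy,z+.038,.054,yaw),ring(xy,z+.038,.018),hexa(xy,z+.016,.054,yaw)]
    if k=="small":return [hexa(xy,z+.038,.044,yaw),ring(xy,z+.038,.013),hexa(xy,z+.016,.044,yaw)]
    if k=="plug":return [sq(xy,z+.040,.026,yaw),ring(xy,z+.018,.017),ring(xy,z+.014,.017)]
E
python3 - <<'E'
from h import *
t=dict(flange=(172,163,.01),coup=(386,263,.045),large=(264,209,.038),small=(345,158,.038),plug=(139.5,253,.03))
s=dict(flange=(204,274,.01),coup=(328,122,.045),large=(271,193,.038),small=(237,136,.038),plug=(302,307,.03))
yaw=dict(large=0,small=0,plug=30)
for n,d in(("top",t),("side",s)):
    for k,v in d.items(): print(n,k,back(n,v[:2],v[2]).round(4))
for n in C:
    sheet(n,[(proj(n,[*back("top",t[k][:2],t[k][2]),.02])[0],model(k,back("top",t[k][:2],t[k][2]),yaw.get(k,0))) for k in t],f"pics/s1{n}.png")
E
```

```text
top flange [0.5774 0.2011]
top coup [ 0.3607 -0.271 ]
top large [ 0.4702 -0.0128]
top small [ 0.5912 -0.1916]
top plug [0.3685 0.2518]
side flange [0.5791 0.203 ]
side coup [ 0.3644 -0.2768]
side large [ 0.4744 -0.0135]
side small [ 0.5926 -0.1905]
side plug [0.3716 0.2513]
```

View pics/s1top.png

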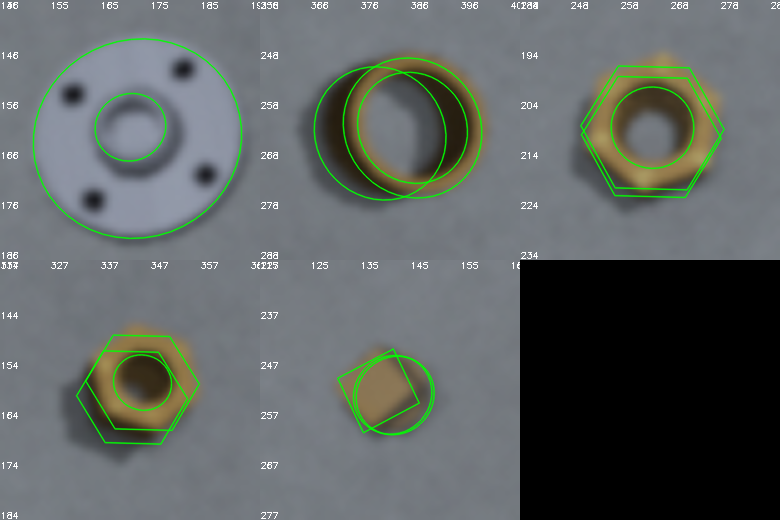

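View pics/s1side.png

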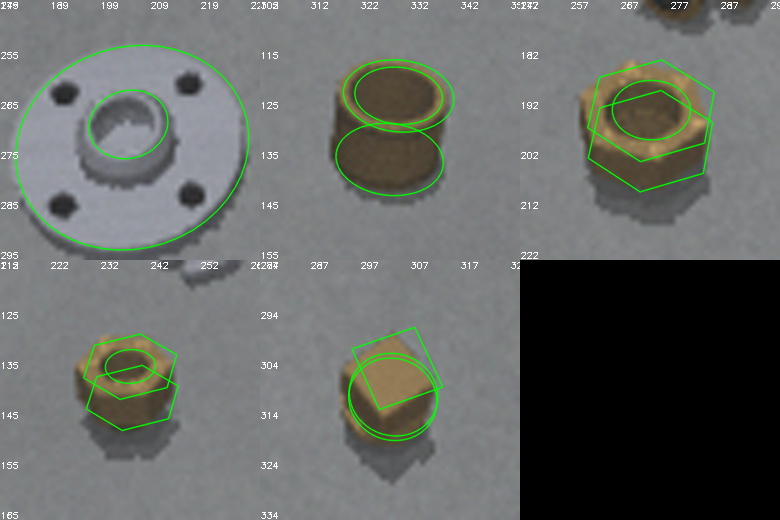

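```bash
cat > fit.py <<'E'
from h import *
from scipy.optimize import minimize
def full(k,xy,yaw,z=0):   # silhouette as union of convex hulls
    if k=="coup":return [[ring(xy,z,.029),ring(xy,z+.045,.029)]]
    if k in("large","small"):
        a,r0,r1=(.054,.016,.021) if k=="large" else (.044,.0115,.016)
        return [[hexa(xy,z+.016,a,yaw),hexa(xy,z+.038,a,yaw)],[ring(xy,z,r0),ring(xy,z+.011,r1),ring(xy,z+.016,r1)]]
    if k=="plug":return [[sq(xy,z+.018,.026,yaw),sq(xy,z+.04,.026,yaw)],[ring(xy,z+.014,.017),ring(xy,z+.018,.017)],[ring(xy,z,.0085),ring(xy,z+.009,.011),ring(xy,z+.014,.011)]]
S=6
def mask(img,c,half=26):
    x0,y0=np.round(c).astype(int)-half
    p=img[y0:y0+2*half,x0:x0+2*half].astype(np.float32)
    p=cv2.resize(p,None,fx=S,fy=S,interpolation=cv2.INTER_CUBIC)
    m=((p[...,0]-p[...,2])>np.clip(.22*p.max(2),8,None)).astype(np.uint8)
    n,l,st,_=cv2.connectedComponentsWithStats(m); 
    h=half*S; ids=[i for i in range(1,n) if st[i,4]>300]
    i=min(ids,key=lambda i:np.hypot(st[i,0]+st[i,2]/2-h,st[i,1]+st[i,3]/2-h)-.1*st[i,4]**.5)
    cs,_=cv2.findContours((l==i).astype(np.uint8),cv2.RETR_EXTERNAL,cv2.CHAIN_APPROX_NONE)
    o=np.zeros_like(m);cv2.drawContours(o,cs,-1,1,-1);return o,(x0,y0)
def render(n,k,xy,yaw,o,shape,z):
    r=np.zeros(shape,np.uint8)
    for g in full(k,xy,yaw,z):
        p=(proj(n,np.vstack(g))-o+.5)*S-.5
        cv2.fillConvexPoly(r,cv2.convexHull(np.round(p*16).astype(np.int32)),1,cv2.LINE_8,4)
    return r
def fit(k,xy,yaws,z=0,imgs=None,cams=("top","side")):
    imgs=imgs or {n:capture(n) for n in cams}
    M={n:mask(imgs[n],proj(n,[*xy,z+.02])[0]) for n in cams}
    out={}
    for cs in [[c] for c in cams]+([list(cams)] if len(cams)>1 else []):
        f=lambda q:sum((render(n,k,q[:2]/1000,q[2]*3,M[n][1],M[n][0].shape,z)!=M[n][0]).sum()/M[n][0].sum() for n in cs)
        b=min((minimize(f,[xy[0]*1e3,xy[1]*1e3,y/3],method="Nelder-Mead",options=dict(initial_simplex=np.array([xy[0]*1e3,xy[1]*1e3,y/3])+np.array([[-3,-2,-2],[4,0,0],[0,4,0],[0,0,3]]),xatol=.05)) for y in yaws),key=lambda b:b.fun)
        out["+".join(cs)]=(*b.x[:2].round(1),round(b.x[2]*3,1),round(b.fun,3))
    return out
E
python3 - <<'E'
from fit import *
imgs={n:capture(n) for n in C}
for k,xy,ys in(("coup",(.3607,-.271),[0]),("large",(.472,-.013),[0,20,40]),("small",(.592,-.191),[0,20,40]),("plug",(.369,.251),[0,30,60])):
    print(k,fit(k,xy,ys,imgs=imgs))
print(back("top",(172.45,162.6),.01),back("side",(204.05,273.5),.01))
E
```

```text
coup {'top': (np.float64(362.8), np.float64(-273.5), np.float64(10.0), np.float64(0.077)), 'side': (np.float64(364.0), np.float64(-275.2), np.float64(7.0), np.float64(0.095)), 'top+side': (np.float64(363.3), np.float64(-274.7), np.float64(5.0), np.float64(0.176))}
large {'top': (np.float64(473.2), np.float64(-13.3), np.float64(21.5), np.float64(0.026)), 'side': (np.float64(473.9), np.float64(-12.6), np.float64(19.9), np.float64(0.042)), 'top+side': (np.float64(473.4), np.float64(-13.1), np.float64(20.7), np.float64(0.077))}
small {'top': (np.float64(594.5), np.float64(-193.3), np.float64(41.9), np.float64(0.055)), 'side': (np.float64(594.9), np.float64(-192.7), np.float64(39.6), np.float64(0.078)), 'top+side': (np.float64(594.8), np.float64(-193.3), np.float64(-20.5), np.float64(0.138))}
plug {'top': (np.float64(370.4), np.float64(254.7), np.float64(63.1), np.float64(0.271)), 'side': (np.float64(371.6), np.float64(254.5), np.float64(41.7), np.float64(0.113)), 'top+side': (np.float64(371.3), np.float64(254.4), np.float64(36.4), np.float64(0.398))}
[0.57843227 0.20010863] [0.57930525 0.20180349]
```

```bash
cat >> h.py <<'E'
from scipy.spatial.transform import Rotation as R
def st():
    o=get_obs();w,x,y,z=o["ee_rot"];M=R.from_quat([x,y,z,w]).as_matrix();p=o["position"]
    print("t",round(o["clock"],2),"p",p.round(4),"grasp",(p+.163*M[:,0]).round(4),"toolx",M[:,0].round(4),"jawyaw",np.degrees(np.arctan2(M[1,1],M[0,1])).round(2),"f",o["ft_force"].round(1),"open",round(o["opening"],4),"j6",o["joint_pos"][5].round(2),"j",o["joint_pos"].round(2))
    return o,M
E
python3 -c "
from h import *;st()"
```

```text
t 0.3 p [0.2677 0.5646 0.4044] grasp [0.2677 0.5646 0.2414] toolx [-2.e-04 -5.e-04 -1.e+00] jawyaw 64.63 f [-0.  -0.6 -0.4] open 0.0878 j6 -0.02 j [ 1.11  0.42  1.63 -0.    1.09 -0.02]
```

>>> apply_moves --rows "0.23 -0.36 0 0 0 -50 1;0.23 -0.36 0 0 0 -50 1;0.23 -0.36 0 0 0 -50 1;0.23 -0.36 0 0 0 -50 1;0.23 -0.36 0 0 0 -50 1;0.23 -0.36 0 0 0 -50 1;0.23 -0.36 0 0 0 -50 1;0.0956 -0.8393 -0.12 0 0 -101.6 1;0.0956 -0.8393 -0.12 0 0 -101.6 1;0.0956 -0.8393 -0.12 0 0 -101.6 1;0.0956 -0.8393 -0.12 0 0 -101.6 1;0.0956 -0.8393 -0.12 0 0 -101.6 1;0.0956 -0.8393 -0.12 0 0 -101.6 1;0.0956 -0.8393 -0.12 0 0 -101.6 1;0.0956 -0.8393 -0.12 0 0 -101.6 1;0.0956 -0.8393 -0.12 0 0 -101.6 1;0.0956 -0.8393 -0.12 0 0 -101.6 1;0.0956 -0.8393 -0.12 0 0 -101.6 1"

```text
clock: 2.55
position: [0.3637, -0.2735, 0.2846]
ee_rot: [-0.316, -0.632, -0.316, 0.633]
ft_force: [-0.1, 0.0, -0.4]
opening: 0.088
```

```bash
python3 - <<'E'
from h import *
st()
img=capture("side")[:,:,::-1];c=proj("side",[.3633,-.2747,.06])[0].astype(int)
cv2.imwrite("pics/c1.png",cv2.resize(img[max(0,c[1]-60):c[1]+50,c[0]-70:c[0]+70],None,fx=5,fy=5,interpolation=cv2.INTER_CUBIC))
E
```

```text
t 2.55 p [ 0.3637 -0.2735  0.2846] grasp [ 0.3636 -0.2734  0.1216] toolx [-4.e-04  6.e-04 -1.e+00] jawyaw -36.9 f [-0.1  0.  -0.4] open 0.088 j6 -0.03 j [-0.67  0.38  2.08  0.    0.69 -0.03]
```

View pics/c1.png

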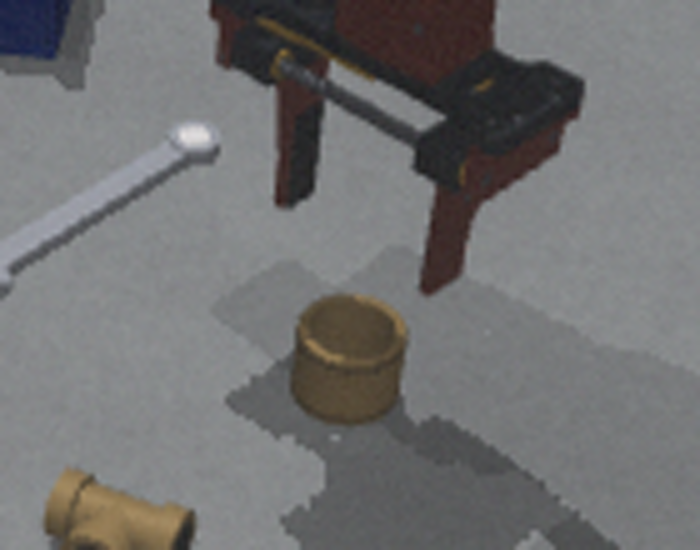

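>>> apply_moves --rows "0 -0.001 -0.045 0 0 0 1;0 -0.001 -0.0885 0 0 0 1;0 -0.001 -0.0885 0 0 0 1;0 -0.001 -0.0885 0 0 0 1;0 -0.001 -0.0885 0 0 0 0;0 -0.001 -0.0885 0 0 0 0;0 -0.001 -0.0885 0 0 0 0;0 -0.001 -0.0885 0 0 0 0;0 -0.001 -0.0885 0 0 0 0;0 -0.001 -0.0885 0 0 0 0;0 -0.001 -0.0885 0 0 0 0;0 -0.001 -0.0885 0 0 0 0"

```text
clock: 4.1
position: [0.3637, -0.2744, 0.1968]
ee_rot: [0.316, 0.633, 0.316, -0.632]
ft_force: [-1.5, 1.3, 9.8]
opening: 0.0582
```

```bash
python3 - <<'E'
from fit import *
o,M=st();g=o["position"]+.163*M[:,0]
print(fit("coup",g[:2],[0],cams=("side",)))
E
```

```text
t 4.1 p [ 0.3637 -0.2744  0.1968] grasp [ 0.3637 -0.2743  0.0338] toolx [-2.e-04  4.e-04 -1.e+00] jawyaw -36.89 f [-1.5  1.3  9.8] open 0.0582 j6 -0.03 j [-0.67  0.56  2.1   0.    0.48 -0.03]
{'side': (np.float64(362.7), np.float64(-273.3), np.float64(4.5), np.float64(0.278))}
```

>>> apply_moves --rows "0 0 0.05 0 0 0 0;0.01 0.02 0.08 0 0 4 0;0.2151 0.4754 0.08 0 0 56 0;0.2151 0.4754 0.08 0 0 56 0;0.2151 0.4754 0.08 0 0 56 0;0.2151 0.4754 0.08 0 0 56 0;0.2151 0.4754 0.08 0 0 56 0;0.2151 0.4754 0.08 0 0 56 0;0.2151 0.4754 0.08 0 0 56 0;0.2151 0.4754 0.08 0 0 56 0;0.2151 0.4754 0.08 0 0 56 0;0.2151 0.4754 0.06 0 0 56 0;0.2151 0.4754 0.045 0 0 56 0;0.2151 0.4754 0.045 0 0 56 0;0.2151 0.4754 0.045 0 0 56 0"

```text
clock: 6.02
position: [0.5788, 0.2002, 0.2416]
ee_rot: [0.576, 0.41, 0.576, -0.411]
ft_force: [-0.4, -0.0, -3.3]
opening: 0.058
```

```bash
python3 - <<'E'
from h import *
st()
T=[]
for n in C:
    img=capture(n)[:,:,::-1].copy()
    T.append(tile(n,img,proj(n,[.5788,.201,.04])[0],model("flange",(.5788,.201))+[ring((.5788,.201),.044,.029)],40,5)[:,:400])
cv2.imwrite("pics/c2.png",np.hstack(T))
E
```

```text
t 6.03 p [0.5788 0.2002 0.2416] grasp [0.5787 0.2002 0.0786] toolx [-9.e-04 -1.e-04 -1.e+00] jawyaw 19.04 f [-0.4 -0.  -3.3] open 0.058 j6 -0.02 j [ 0.31  0.62  1.74  0.    0.78 -0.02]
```

View pics/c2.png

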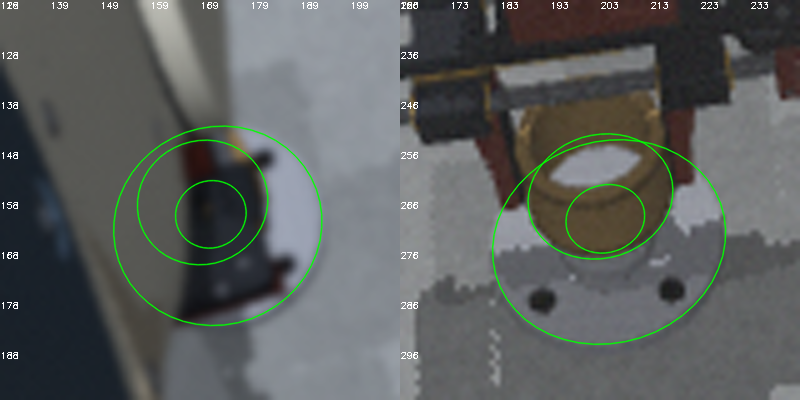

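>>> apply_moves --rows "-0.0005 0.0008 -0.012 0 0 0 0;-0.0005 0.0008 -0.018 0 0 0 0;-0.0005 0.0008 -0.024 0 0 0 0;-0.0005 0.0008 -0.028 0 0 0 0;-0.0005 0.0008 -0.032 0 0 0 0;-0.0005 0.0008 -0.035 0 0 0 0;-0.0005 0.0008 -0.0355 0 0 0 0;-0.0005 0.0008 -0.0355 0 0 0 0"

```text
clock: 7.12
position: [0.5786, 0.2014, 0.207]
ee_rot: [0.576, 0.41, 0.576, -0.41]
ft_force: [-0.3, -0.4, -2.0]
opening: 0.058
```

```bash
python3 -c "
from h import *;st()"
```

```text
t 7.12 p [0.5786 0.2014 0.207 ] grasp [0.5787 0.2015 0.044 ] toolx [ 5.e-04  4.e-04 -1.e+00] jawyaw 19.07 f [-0.3 -0.4 -2. ] open 0.058 j6 -0.02 j [ 0.32  0.68  1.75  0.    0.72 -0.02]
```

>>> apply_moves --rows "0 0 0 0 0 0 0.6;0 0 0 0 0 0 1;0 0 0 0 0 0 1;0 0 0 0 0 0 1;0 0 0.05 0 0 0 1;0 0 0.1 0 0 0 1;-0.1052 -0.2145 0.1 0 0 1.6 1;-0.1052 -0.2145 0.1 0 0 1.6 1;-0.1052 -0.2145 0.1 0 0 1.6 1;-0.1052 -0.2145 0.1 0 0 1.6 1;-0.1052 -0.2145 0.06 0 0 1.6 1;-0.1052 -0.2145 0.06 0 0 1.6 1"

```text
clock: 8.62
position: [0.4723, -0.0135, 0.2656]
ee_rot: [0.58, 0.402, 0.583, -0.403]
ft_force: [-0.3, 0.2, 0.4]
opening: 0.0879
```

```bash
python3 - <<'E'
from fit import *
st()
imgs={n:capture(n) for n in C}
print(fit("coup",(.5788,.201),[0],.010,imgs,("top",)),fit("coup",(.5788,.201),[0],.010,imgs,("side",)))
T=[tile("side",imgs["side"][:,:,::-1].copy(),proj("side",[.5788,.201,.03])[0],model("coup",(.5788,.201),0,.01),26,7),
tile("side",imgs["side"][:,:,::-1].copy(),proj("side",[.4735,-.013,.06])[0],model("large",(.4735,-.013),20.7),36,5)]
T[1]=cv2.resize(T[1],(364,364))
cv2.imwrite("pics/c3.png",np.hstack(T))
E
```

```text
t 8.62 p [ 0.4723 -0.0135  0.2656] grasp [ 0.4717 -0.0134  0.1026] toolx [-3.8e-03  7.0e-04 -1.0e+00] jawyaw 20.6 f [-0.3  0.2  0.4] open 0.0879 j6 -0.41 j [-0.05  0.43  2.05  0.    0.67 -0.41]
{'top': (np.float64(576.1), np.float64(201.0), np.float64(-2.7), np.float64(0.116))} {'side': (np.float64(578.3), np.float64(201.5), np.float64(6.1), np.float64(0.079))}
```

View pics/c3.png

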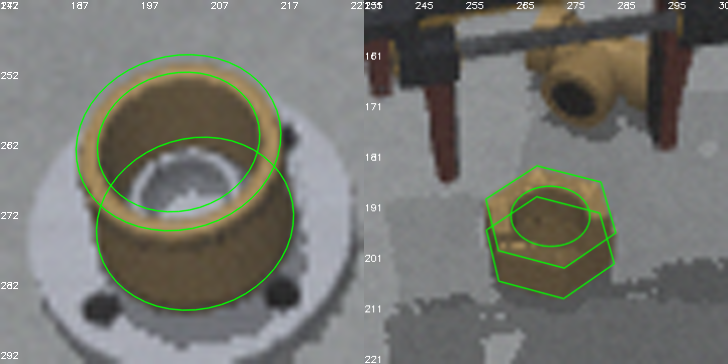

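>>> apply_moves --rows "0.0012 0.0005 -0.035 0 0 0 1;0.0012 0.0005 -0.0656 0 0 0 1;0.0012 0.0005 -0.0656 0 0 0 1;0.0012 0.0005 -0.0656 0 0 0 1;0.0012 0.0005 -0.0656 0 0 0 0;0.0012 0.0005 -0.0656 0 0 0 0;0.0012 0.0005 -0.0656 0 0 0 0;0.0012 0.0005 -0.0656 0 0 0 0;0.0012 0.0005 -0.0656 0 0 0 0;0.0012 0.0005 -0.0656 0 0 0 0;0.0012 0.0005 -0.0656 0 0 0 0;0.0012 0.0005 -0.0656 0 0 0 0"

```text
clock: 10.22
position: [0.4749, -0.0124, 0.202]
ee_rot: [0.582, 0.402, 0.582, -0.402]
ft_force: [-2.0, 0.1, 5.5]
opening: 0.054
```

```bash
python3 -c "
from h import *;st()"
```

```text
t 10.22 p [ 0.4749 -0.0124  0.202 ] grasp [ 0.4748 -0.0123  0.039 ] toolx [-2.e-04  4.e-04 -1.e+00] jawyaw 20.69 f [-2.   0.1  5.5] open 0.054 j6 -0.41 j [-0.05  0.56  2.06  0.    0.52 -0.41]
```

>>> apply_moves --rows "0 0 0.05 0 0 0 0;0.01 0.02 0.085 0 0 0 0;0.1038 0.2137 0.085 0 0 0 0;0.1038 0.2137 0.085 0 0 0 0;0.1038 0.2137 0.085 0 0 0 0;0.1038 0.2137 0.085 0 0 0 0;0.1038 0.2137 0.085 0 0 0 0;0.1038 0.2137 0.066 0 0 0 0;0.1038 0.2137 0.066 0 0 0 0;0.1038 0.2137 0.066 0 0 0 0"

```text
clock: 11.48
position: [0.5783, 0.2003, 0.2675]
ee_rot: [0.581, 0.402, 0.582, -0.403]
ft_force: [0.1, 0.2, -3.0]
opening: 0.0541
```

```bash
python3 - <<'E'
from h import *
o,M=st()
img=capture("side")[:,:,::-1].copy()
cv2.imwrite("pics/c4.png",tile("side",img,proj("side",[.5788,.201,.05])[0],model("coup",(.5787,.2013),0,.01)+model("large",(.5787,.2013),20.7,o["position"][2]-.163-.039)[::2],40,8))
E
```

```text
t 11.47 p [0.5783 0.2003 0.2675] grasp [0.5781 0.2003 0.1045] toolx [-1.6e-03 -1.0e-04 -1.0e+00] jawyaw 20.62 f [ 0.1  0.2 -3. ] open 0.0541 j6 -0.05 j [ 0.31  0.58  1.74  0.    0.82 -0.05]
```

View pics/c4.png

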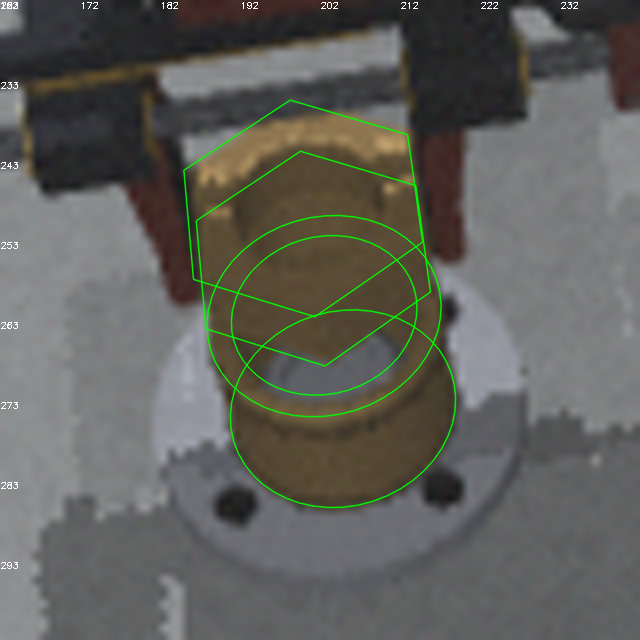

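>>> apply_moves --rows "0.0004 0.001 -0.005 0 0 0 0;0.0004 0.001 -0.01 0 0 0 0;0.0004 0.001 -0.014 0 0 0 0;0.0004 0.001 -0.018 0 0 0 0;0.0004 0.001 -0.021 0 0 0 0;0.0004 0.001 -0.024 0 0 0 0;0.0004 0.001 -0.027 0 0 0 0;0.0004 0.001 -0.027 0 0 0 0;0.0004 0.001 -0.027 0 0 0 0"

```text
clock: 12.65
position: [0.5791, 0.2015, 0.2414]
ee_rot: [0.581, 0.402, 0.582, -0.402]
ft_force: [-1.8, -1.1, 5.0]
opening: 0.0539
```

```bash
python3 -c "
from h import *;st()"
```

```text
t 12.65 p [0.5791 0.2015 0.2414] grasp [0.579  0.2016 0.0784] toolx [-3.e-04  4.e-04 -1.e+00] jawyaw 20.63 f [-1.8 -1.1  5. ] open 0.0539 j6 -0.05 j [ 0.32  0.62  1.74  0.    0.78 -0.05]
```

>>> apply_moves --rows "0 0 0 0 0 0 0.6;0 0 0 0 0 0 1;0 0 0 0 0 0 1;0 0 0 0 0 0 1;0 0 0.04 0 0 0 1;0 0 0.08 0 0 0 1;0.0157 -0.3945 0.08 0 0 -40.6 1;0.0157 -0.3945 0.08 0 0 -40.6 1;0.0157 -0.3945 0.08 0 0 -40.6 1;0.0157 -0.3945 0.08 0 0 -40.6 1;0.0157 -0.3945 0.08 0 0 -40.6 1;0.0157 -0.3945 0.08 0 0 -40.6 1;0.0157 -0.3945 0.06 0 0 -40.6 1;0.0157 -0.3945 0.02 0 0 -40.6 1;0.0157 -0.3945 0.02 0 0 -40.6 1;0.0157 -0.3945 0.02 0 0 -40.6 1"

```text
clock: 14.65
position: [0.5951, -0.1922, 0.2617]
ee_rot: [0.406, 0.579, 0.406, -0.579]
ft_force: [0.3, -0.7, -0.2]
opening: 0.0876
```

```bash
python3 - <<'E'
from fit import *
st()
imgs={n:capture(n) for n in C}
img=imgs["side"][:,:,::-1].copy()
T=[tile("side",img,proj("side",[.5788,.201,.04])[0],model("coup",(.5787,.2013),0,.01)+model("large",(.579,.2016),20.7,.039)[:2],26,7),
tile("side",img,proj("side",[.5948,-.193,.06])[0],model("small",(.5948,-.193),40),26,7)]
cv2.imwrite("pics/c5.png",np.hstack(T))
E
```

```text
t 14.65 p [ 0.5951 -0.1922  0.2617] grasp [ 0.5951 -0.1921  0.0987] toolx [-1.e-04  7.e-04 -1.e+00] jawyaw -19.91 f [ 0.3 -0.7 -0.2] open 0.0876 j6 0.02 j [-0.33  0.61  1.71  0.    0.83  0.02]
```

View pics/c5.png

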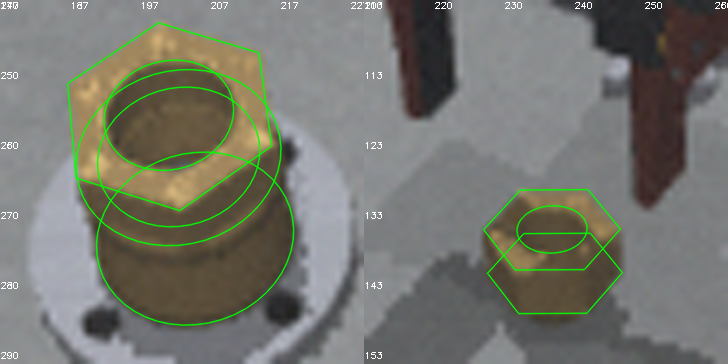

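The large bush sits home and level: its outline in the left tile matches the predicted top at z = 77 mm. The small bush lies as predicted, at about (235, 138) in the side picture, so I grip it next.

>>> apply_moves --rows "-0.0002 -0.0008 -0.035 0 0 0 1;-0.0002 -0.0008 -0.061 0 0 0 1;-0.0002 -0.0008 -0.061 0 0 0 1;-0.0002 -0.0008 -0.061 0 0 0 1;-0.0002 -0.0008 -0.061 0 0 0 0;-0.0002 -0.0008 -0.061 0 0 0 0;-0.0002 -0.0008 -0.061 0 0 0 0;-0.0002 -0.0008 -0.061 0 0 0 0;-0.0002 -0.0008 -0.061 0 0 0 0;-0.0002 -0.0008 -0.061 0 0 0 0;-0.0002 -0.0008 -0.061 0 0 0 0;-0.0002 -0.0008 -0.061 0 0 0 0"

```text
clock: 16.25
position: [0.5952, -0.1932, 0.2018]
ee_rot: [0.406, 0.579, 0.406, -0.578]
ft_force: [-0.1, -0.4, 1.3]
opening: 0.0437
```

```bash
python3 -c "
from h import *;st()"
```

```text
t 16.25 p [ 0.5952 -0.1932  0.2018] grasp [ 0.5955 -0.1932  0.0388] toolx [ 1.8e-03 -1.0e-04 -1.0e+00] jawyaw -19.91 f [-0.1 -0.4  1.3] open 0.0437 j6 0.01 j [-0.33  0.7   1.72  0.    0.72  0.01]
```

>>> apply_moves --rows "0 0 0.05 0 0 0 0;0 0.01 0.1 0 0 0 0;-0.0161 0.3947 0.105 0 0 0 0;-0.0161 0.3947 0.105 0 0 0 0;-0.0161 0.3947 0.105 0 0 0 0;-0.0161 0.3947 0.105 0 0 0 0;-0.0161 0.3947 0.105 0 0 0 0;-0.0161 0.3947 0.105 0 0 0 0;-0.0161 0.3947 0.105 0 0 0 0;-0.0161 0.3947 0.088 0 0 0 0;-0.0161 0.3947 0.088 0 0 0 0;-0.0161 0.3947 0.088 0 0 0 0"

```text
clock: 17.75
position: [0.5793, 0.1999, 0.2892]
ee_rot: [0.406, 0.579, 0.405, -0.579]
ft_force: [0.4, 0.0, 0.3]
opening: 0.0437
```

```bash
python3 - <<'E'
from h import *
o,M=st()
img=capture("side")[:,:,::-1].copy()
cv2.imwrite("pics/c6.png",tile("side",img,proj("side",[.5788,.201,.08])[0],model("large",(.579,.2016),20.7,.039)[:2]+model("small",(.579,.2014),-20,o["position"][2]-.163-.0388)[::2],30,10))
E
```

```text
t 17.75 p [0.5793 0.1999 0.2892] grasp [0.5794 0.1998 0.1262] toolx [ 6.e-04 -6.e-04 -1.e+00] jawyaw -20.03 f [0.4 0.  0.3] open 0.0437 j6 0.66 j [ 0.31  0.55  1.73 -0.    0.86  0.66]
```

View pics/c6.png

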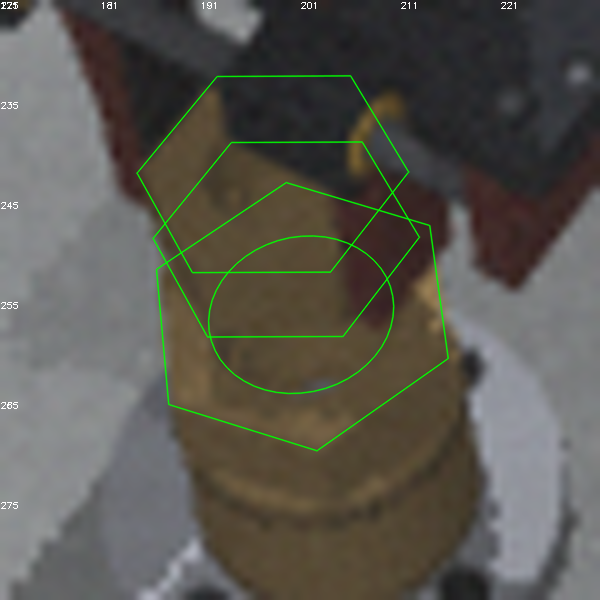

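>>> apply_moves --rows "-0.0003 0.0012 -0.005 0 0 0 0;-0.0003 0.0012 -0.01 0 0 0 0;-0.0003 0.0012 -0.014 0 0 0 0;-0.0003 0.0012 -0.018 0 0 0 0;-0.0003 0.0012 -0.021 0 0 0 0;-0.0003 0.0012 -0.024 0 0 0 0;-0.0003 0.0012 -0.027 0 0 0 0;-0.0003 0.0012 -0.027 0 0 0 0;-0.0003 0.0012 -0.027 0 0 0 0"

```text
clock: 18.92
position: [0.5792, 0.2014, 0.2631]
ee_rot: [0.406, 0.58, 0.405, -0.579]
ft_force: [-2.6, -0.7, 5.6]
opening: 0.0438
```

```bash
python3 -c "
from h import *;st()"
```

```text
t 18.93 p [0.5792 0.2014 0.2631] grasp [0.5795 0.2014 0.1001] toolx [ 1.8e-03 -1.0e-04 -1.0e+00] jawyaw -20.02 f [-2.6 -0.7  5.6] open 0.0438 j6 0.67 j [ 0.32  0.59  1.74 -0.    0.81  0.67]
```

>>> apply_moves --rows "0 0 0 0 0 0 0.6;0 0 0 0 0 0 1;0 0 0 0 0 0 1;0 0 0 0 0 0 1;0 0 0.04 0 0 0 1;0 0 0.09 0 0 10 1;0 -0.05 0.09 0 0 20 1;0 -0.1 0.09 0 0 30 1;0 -0.1 0.09 0 0 30 1"

```text
clock: 20.05
position: [0.579, 0.0988, 0.3533]
ee_rot: [0.541, 0.456, 0.541, -0.455]
ft_force: [-0.4, 0.7, -0.7]
opening: 0.0878
```

```bash
python3 - <<'E'
from fit import *
st()
imgs={n:capture(n) for n in C}
r=fit("plug",(.3713,.2545),[0,30,60],0,imgs);print(r);b=r["top+side"];s=r["side"]
side=imgs["side"][:,:,::-1].copy();top=imgs["top"][:,:,::-1].copy()
T=[tile("side",side,proj("side",[.5788,.201,.06])[0],model("small",(.5793,.2014),-20,.061),26,5),
tile("side",side,proj("side",[.3713,.2545,.02])[0],model("plug",(.3713,.2545),41),16,8),
tile("top",top,proj("top",[.3713,.2545,.02])[0],model("plug",(.3713,.2545),41),16,8)]
T=[cv2.resize(t,(260,260)) for t in T]
cv2.imwrite("pics/c7.png",np.hstack(T))
E
```

```text
t 20.05 p [0.579  0.0988 0.3533] grasp [0.5793 0.0989 0.1903] toolx [ 1.4e-03  4.0e-04 -1.0e+00] jawyaw 9.85 f [-0.4  0.7 -0.7] open 0.0878 j6 -0.02 j [ 0.15  0.43  1.75  0.    0.95 -0.02]Traceback (most recent call last):
  File "<stdin>", line 4, in <module>
  File "fit.py", line 28, in fit
    M={n:mask(imgs[n],proj(n,[*xy,z+.02])[0]) for n in cams}
         ~~~~^^^^^^^^^^^^^^^^^^^^^^^^^^^^^^^^
  File "fit.py", line 17, in mask
    i=min(ids,key=lambda i:np.hypot(st[i,0]+st[i,2]/2-h,st[i,1]+st[i,3]/2-h)-.1*st[i,4]**.5)
ValueError: min() iterable argument is empty
```

Top view is occluded by the arm; I use the side camera and the original top picture.

```bash
python3 - <<'E'
from fit import *
imgs={"side":capture("side")}
imgs["top"]=cv2.resize(cv2.imread("pics/top0.png")[:,:,::-1],(512,384),interpolation=cv2.INTER_AREA)
print(fit("plug",(.3713,.2545),[0,30,60],0,imgs,("side",)))
side=imgs["side"][:,:,::-1].copy();top=imgs["top"][:,:,::-1].copy()
T=[tile("side",side,proj("side",[.5788,.201,.06])[0],model("small",(.5793,.2014),-20,.061),26,5),
tile("side",side,proj("side",[.3713,.2545,.02])[0],model("plug",(.3713,.2545),41),16,8),
tile("top",top,proj("top",[.3713,.2545,.02])[0],model("plug",(.3713,.2545),41),16,8)]
cv2.imwrite("pics/c7.png",np.hstack([cv2.resize(t,(260,260)) for t in T]))
E
```

```text
{'side': (np.float64(371.4), np.float64(254.5), np.float64(56.1), np.float64(0.101))}
```

View pics/c7.png

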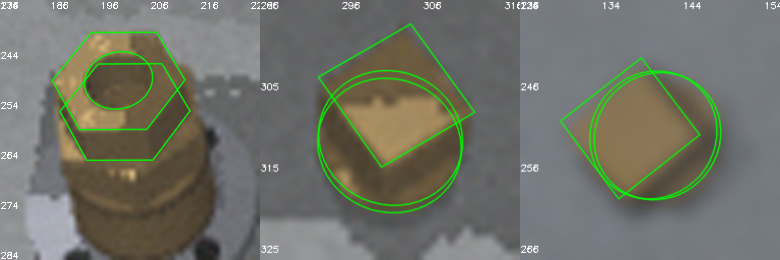

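>>> apply_moves --rows "-0.2077 0.1557 0 0 0 31.2 1;-0.2077 0.1557 0 0 0 31.2 1;-0.2077 0.1557 0 0 0 31.2 1;-0.2077 0.1557 0 0 0 31.2 1;-0.2077 0.1557 0 0 0 31.2 1;-0.2077 0.1557 -0.06 0 0 31.2 1;-0.2077 0.1557 -0.09 0 0 31.2 1;-0.2077 0.1557 -0.09 0 0 31.2 1;-0.2077 0.1557 -0.09 0 0 31.2 1"

```text
clock: 21.32
position: [0.3723, 0.258, 0.2638]
ee_rot: [0.644, 0.294, 0.643, -0.292]
ft_force: [0.2, 0.4, 0.6]
opening: 0.088
```

```bash
python3 - <<'E'
from fit import *
o,M=st()
side=capture("side")[:,:,::-1].copy()
cv2.imwrite("pics/c8.png",tile("side",side,proj("side",[.3713,.2545,.05])[0],model("plug",(.3713,.2545),41),32,9))
E
```

```text
t 21.32 p [0.3723 0.258  0.2638] grasp [0.3726 0.2584 0.1008] toolx [ 0.0019  0.0024 -1.    ] jawyaw 41.05 f [0.2 0.4 0.6] open 0.088 j6 -0.14 j [ 0.58  0.41  2.09  0.    0.63 -0.14]
```

View pics/c8.png

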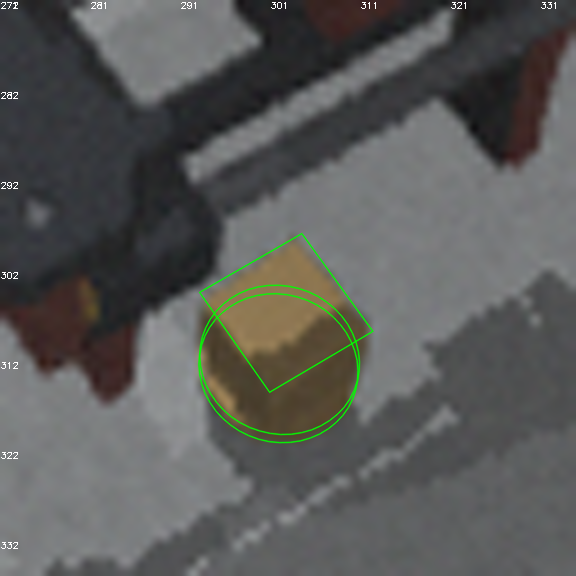

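>>> apply_moves --rows "-0.001 -0.0035 -0.03 0 0 0 1;-0.001 -0.0035 -0.061 0 0 0 1;-0.001 -0.0035 -0.061 0 0 0 1;-0.001 -0.0035 -0.061 0 0 0 1;-0.001 -0.0035 -0.061 0 0 0 0;-0.001 -0.0035 -0.061 0 0 0 0;-0.001 -0.0035 -0.061 0 0 0 0;-0.001 -0.0035 -0.061 0 0 0 0;-0.001 -0.0035 -0.061 0 0 0 0;-0.001 -0.0035 -0.061 0 0 0 0;-0.001 -0.0035 -0.061 0 0 0 0;-0.001 -0.0035 -0.061 0 0 0 0;-0.001 -0.0035 -0.061 0 0 0 0"

```text
clock: 23.0
position: [0.3713, 0.2545, 0.2031]
ee_rot: [0.644, 0.294, 0.643, -0.292]
ft_force: [0.7, 0.2, -1.1]
opening: 0.0259
```

```bash
python3 -c "
from h import *;st()"
```

```text
t 23.0 p [0.3713 0.2545 0.2031] grasp [0.3718 0.2549 0.0401] toolx [ 0.0026  0.0029 -1.    ] jawyaw 41.04 f [ 0.7  0.2 -1.1] open 0.0259 j6 -0.14 j [ 0.57  0.54  2.11  0.    0.49 -0.14]
```

>>> apply_moves --rows "0 0 0.05 0 0 0 0;0 0 0.11 0 0 0 0;0.02 -0.005 0.125 0 0 0 0;0.2075 -0.0535 0.125 0 0 0 0;0.2075 -0.0535 0.125 0 0 0 0;0.2075 -0.0535 0.125 0 0 0 0;0.2075 -0.0535 0.125 0 0 0 0;0.2075 -0.0535 0.125 0 0 0 0;0.2075 -0.0535 0.11 0 0 0 0;0.2075 -0.0535 0.11 0 0 0 0;0.2075 -0.0535 0.11 0 0 0 0"

```text
clock: 24.38
position: [0.5782, 0.2014, 0.3129]
ee_rot: [0.644, 0.294, 0.643, -0.292]
ft_force: [-0.3, -0.1, -0.6]
opening: 0.0267
```

```bash
python3 - <<'E'
from h import *
o,M=st()
img=capture("side")[:,:,::-1].copy()
cv2.imwrite("pics/c9.png",tile("side",img,proj("side",[.5788,.201,.1])[0],model("small",(.5793,.2014),-20,.061)[:2]+model("plug",(.5793,.2014),41,o["position"][2]-.163-.0401)[:2],30,10))
E
```

```text
t 24.38 p [0.5782 0.2014 0.3129] grasp [0.5785 0.2018 0.1499] toolx [ 0.0018  0.0027 -1.    ] jawyaw 41.1 f [-0.3 -0.1 -0.6] open 0.0267 j6 -0.4 j [ 0.32  0.52  1.72  0.    0.9  -0.4 ]
```

View pics/c9.png

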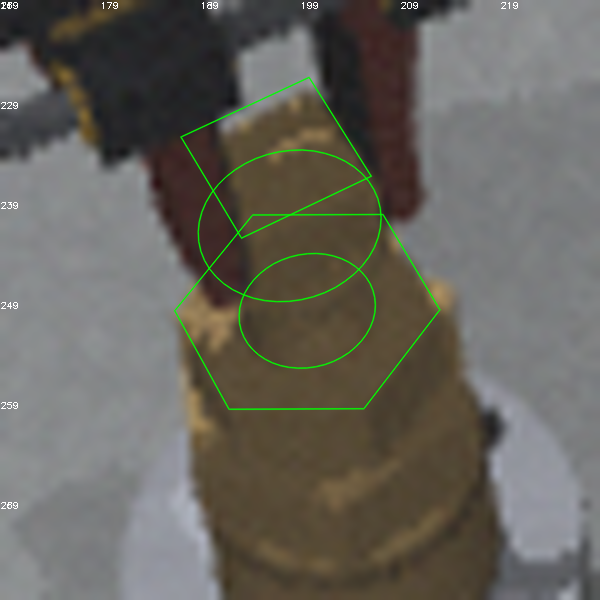

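>>> apply_moves --rows "0.0006 -0.0003 -0.005 0 0 0 0;0.0006 -0.0003 -0.009 0 0 0 0;0.0006 -0.0003 -0.013 0 0 0 0;0.0006 -0.0003 -0.016 0 0 0 0;0.0006 -0.0003 -0.019 0 0 0 0;0.0006 -0.0003 -0.022 0 0 0 0;0.0006 -0.0003 -0.025 0 0 0 0;0.0006 -0.0003 -0.0255 0 0 0 0;0.0006 -0.0003 -0.0255 0 0 0 0"

```text
clock: 25.55
position: [0.5791, 0.2011, 0.2885]
ee_rot: [0.644, 0.294, 0.643, -0.291]
ft_force: [-2.0, 0.1, 6.8]
opening: 0.0259
```

```bash
python3 -c "
from h import *;st()"
```

```text
t 25.55 p [0.5791 0.2011 0.2885] grasp [0.5796 0.2016 0.1255] toolx [ 0.0029  0.003  -1.    ] jawyaw 41.09 f [-2.   0.1  6.8] open 0.0259 j6 -0.4 j [ 0.31  0.55  1.73  0.    0.86 -0.4 ]
```

Seated (the plug's foot is at 85.4 mm, with a contact force of 7 N). I release it, lift and retreat.

>>> apply_moves --rows "0 0 0 0 0 0 0.6;0 0 0 0 0 0 1;0 0 0 0 0 0 1;0 0 0 0 0 0 1;0 0 0.04 0 0 0 1;0 0 0.09 0 0 0 1;0 -0.06 0.11 0 0 0 1;0 -0.12 0.11 0 0 0 1;0 -0.18 0.11 0 0 0 1;0 -0.24 0.11 0 0 0 1;0 -0.24 0.11 0 0 0 1;0 -0.24 0.11 0 0 0 1"

```text
clock: 27.05
position: [0.5791, -0.0389, 0.3984]
ee_rot: [0.644, 0.295, 0.643, -0.292]
ft_force: [1.3, 0.8, 0.3]
opening: 0.0879
```

```bash
python3 - <<'E'
from h import *
st();c=(.5793,.2014);T=[]
for n in C:
    img=capture(n)[:,:,::-1].copy()
    T.append(tile(n,img,proj(n,[*c,.07])[0],model("plug",c,41,.085)[:2],32,6))
    if n=="side": T.append(cv2.resize(img,(512,384)))
cv2.imwrite("pics/c10.png",np.hstack([T[0],T[1]]));cv2.imwrite("pics/c11.png",T[2])
E
```

```text
t 27.05 p [ 0.5791 -0.0389  0.3984] grasp [ 0.5795 -0.0384  0.2354] toolx [ 0.0027  0.0033 -1.    ] jawyaw 41.03 f [1.3 0.8 0.3] open 0.0879 j6 -0.81 j [-0.09  0.37  1.74  0.    1.04 -0.81]
```

View pics/c10.png

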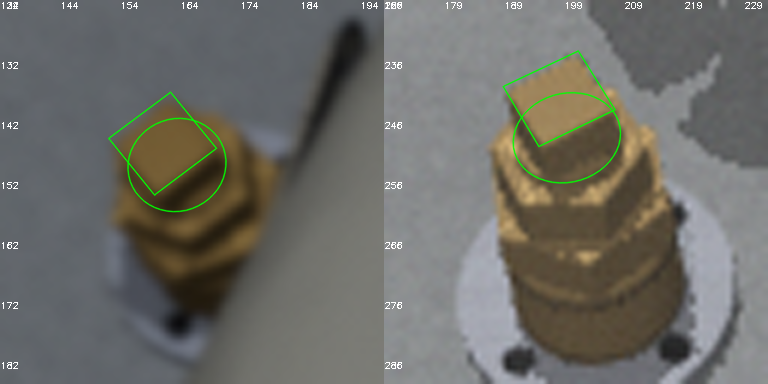

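View pics/c11.png

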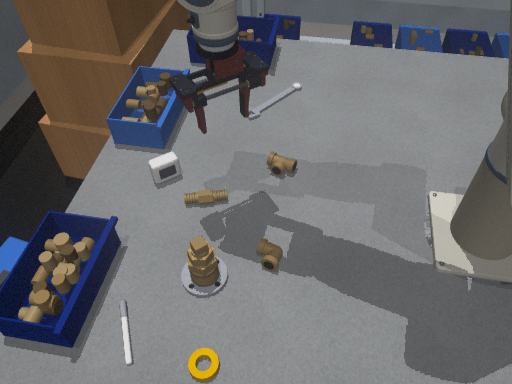

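The full stack stands upright and home, with the plug's outline at the predicted height. The tee, elbow and nipple are where they were, and the gripper is clear, so I hand in.

```bash
python3 -c "
from bench import *
print(close_job())"
```

```text
the job is handed in; nothing more can be done
None
```

I stacked all four pieces on the flange in the order asked: coupling, large bush, small bush, plug. I let each one go and handed the job in at about 27 s of the 115 s allowed.

- **Seating:** By the gripper's height at release, each piece was within 0.5 mm of its fully-home height. The two bushes and the plug showed 5–7 N of upward contact force. The coupling showed none, so its seating rests on the height and on the picture after release.
- **Pictures:** The last side view shows the stack upright and the gripper clear and open. The tee, elbow and nipple look unmoved.
- **Disagreements:**
  - The outlines I drew sat about 1 pixel (1–2 mm) off the pictures, which is within the calibration error.
  - The top camera's outline fit put the coupling about 2 mm away in x from the side camera's. The arm hid part of the stack in the last top view.
  - I could not settle the plug's yaw by image fit; fits ranged from 36° to 63°. I judged it by eye at 41°, and the jaws then closed to 25.9 mm on the 26 mm square, which fits that angle.

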